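# Key the tumbler drive and seat its toothed hub

## Task

Take the steel key that fits the slot of the tumbler drive's sloping shaft and lay it fully down in the slot, then let go of it. Then slide the toothed hub that has a keyway onto the shaft over the key, rim end first, until it is fully home against the shoulder, and let go. Leave the other keys, the plain hub, the bottles, the beaker, the jar and the wrench where they stand.

Things in the scene. Friction and masses are not known exactly. Their poses are not given: they have to be found in the camera images.
- mixer: Tumbler drive at the robot's right: white base 160 (x) by 250 mm, grey gearbox, finned motor. Origin: on the table, 110 mm below shaft_seat; y is the level direction of the shaft's free end. The shaft rises 30 deg above level. Gearbox face: 96 mm wide, square to the shaft, 14 mm behind shaft_seat; its top edge is 45 mm off the shaft axis. Fixed.
- shaft_seat (a point): On the shaft axis, in the plane of the shoulder (dark collar, 52 mm diameter) the hub ends against. y runs along the shaft to its free end, z out of the key slot (turned up to 15 deg either way about the shaft, varying), x across. Shaft 32 mm diameter to y = 84 mm, then a nose tapering to 21 mm diameter at y = 100 mm. It can turn about its axis, stiffly (1.5 N m).
- shaft_slot (a point): Centre of the key slot's flat floor, at (0, 39.5, 6) mm in the shaft_seat frame, same axes. The slot is closed at both ends: 67 mm long (along y), 14 mm wide (x), its floor 6 mm above the shaft axis, about 8 mm deep at its edges. The seated key's origin is here (up to 1.5 mm along y), and it stands about 8 mm proud.
- key: The key that fits: steel bar 64 long (x), 12 wide (y), 16 mm high (z), in the grey tray, resting on a 12 mm wide side. Origin: centre of its underside; z up. Both ends alike. In the slot it lies with its x along the shaft, the same side down.
- key_wide: Steel key that does not fit: 64 long (x), 21 wide (y), 16 mm high. Origin: centre of its underside. In the tray; leave alone.
- key_long: Steel key that does not fit: 92 long (x), 12 wide (y), 16 mm high. Origin: centre of its underside. In the tray; leave alone.
- tray: Fixed grey open tray, 130 (x) by 214 (y) by 12 mm high, floor 4 mm above the table; the three keys lie in it side by side, 66 mm apart along its y, in any order, roughly along its x. Origin: centre of its underside.
- hub: The keyed aluminium hub, about 450 g: octagonal boss 60 mm across flats, 66 mm long, toothed rim 88 mm diameter at y = 14 to 30 mm. Origin: bore axis at the back face (rim end); y along the axis to the front face, z to the keyway. Bore 34 mm, keyway 15.5 mm wide, reaching 24 mm from the axis. Starts axis level, 56 mm up, keyway up. Home, its frame coincides with shaft_seat.
- hub_front (a point): Centre of the keyed hub's front face, on the bore axis, 66 mm along y from its origin. The flats at x = +30 and -30 mm (25 mm high) are free to grip on the long front part of the boss, y = 30 to 66 mm of the hub. The hub does not slide down the shaft by itself: push it home.
- hub_plain: A hub that does not fit: same boss (60 mm across flats, 66 mm long), rim only 76 mm diameter, plain 20 mm bore with no keyway. Same frame. In the other cradle; leave alone.
- cradle_a: Fixed white plastic cradle, base 100 (x) by 90 (y) mm, with saddles under the boss up to 34 mm above the table and a gap for the rim. Origin: centre of its underside. It holds the keyed hub, whose origin is 34 mm along the cradle's -y and 56 mm up.
- cradle_b: A second cradle, the same, holding the plain hub.
- amber: Brown glass bottle, 72 mm diameter, 160 mm high. Origin: centre of its underside.
- white: White plastic bottle, 76 mm diameter, 140 mm high. Origin: centre of its underside.
- beaker: Glass beaker, 72 mm diameter, 85 mm high. Origin: centre of its underside.
- jar: White jar with a blue lid, 70 mm diameter, 80 mm high. Origin: centre of its underside.
- wrench: Steel wrench, 180 mm long along its x, lying flat. Origin: at its middle, underside.
Mind the look-alikes: they are no part of the job. Leave any pink look-alike of the hub alone.

How it is judged:
On the way:
1. the key lies fully down in the shaft slot and has been let go, the hub not yet on the shaft (y of key in the frame of shaft_seat between 0.036 and 0.043 m and x of key in the frame of shaft_seat between -0.0025 and 0.0025 m and z of key in the frame of shaft_seat between 0.004 and 0.0085 m and angle between the x axis of key and the y axis of shaft_seat, either way round below 0.06 rad and angle between the z axis of key and the z axis of shaft_seat, either way round below 0.15 rad and contact force between the fingers and key below 0.1 N and distance between hub and shaft_seat above 0.1 m), for 0.2 s.
At the end, for the whole second after the job is handed in: Key on the slot floor (-2 to +2.5 mm), within 2.5 mm sideways and 3.4 deg of the shaft line; keyed hub over it, front outwards, back face within 4 mm of the shoulder, bore within 2.5 mm and 3.4 deg of the shaft axis, keyway within 8.5 deg of the slot; both at rest, hub released (y of key in the frame of shaft_seat between 0.036 and 0.043 m and x of key in the frame of shaft_seat between -0.0025 and 0.0025 m and z of key in the frame of shaft_seat between 0.004 and 0.0085 m and angle between the x axis of key and the y axis of shaft_seat, either way round below 0.06 rad and angle between the z axis of each of key, hub and the z axis of shaft_seat, either way round below 0.15 rad and y of hub in the frame of shaft_seat between -0.003 and 0.004 m and x of hub in the frame of shaft_seat between -0.0025 and 0.0025 m and z of hub in the frame of shaft_seat between -0.0025 and 0.0025 m and angle between the y axis of hub and the y axis of shaft_seat, either way round below 0.06 rad and y of hub_front in the frame of shaft_seat above 0.06 m and contact force between the fingers and hub below 0.1 N and linear speed of each of hub, key below 0.02 m/s); the robot touches nothing.
It fails at once if the wide key, the long key or the plain hub is moved more than 40 mm (distance of any of key_wide, key_long, hub_plain from where it was at the start of the episode above 0.04 m).
It fails at once if a bottle, the beaker, the jar or the wrench is moved more than 40 mm (distance of any of amber, white, beaker, jar, wrench from where it was at the start of the episode above 0.04 m).
It fails at once if a bottle, the beaker or the jar is tipped over (angle between any of amber, white, beaker, jar's own z axis and vertical above 0.5 rad).
It also fails if it takes over 64 s, if anything falls off the work surface, if the arm or the gripper's body presses on something with over 40 N, if the wrist force passes 120 N, or if a joint passes its speed limit or range.

## Robot

A 7-joint arm with a two-finger parallel gripper is mounted at the origin on the work surface. World frame = base frame: x ahead of the robot, y to its left, z up, the work surface at z = 0. Lengths are in m, angles in rad, forces in N, time in s.
With the tool pointing down it reaches from about 0.4 to 0.85 m from the base axis. Payload 10.4 kg.
Tool frame: the origin (TCP) lies at the very end of the fingers, on their centre line; the grasp point (between the pads) lies 19 mm behind it; x points along the fingers, z is the direction in which the jaws open and shut, and the axes are right-handed (so a half turn about x gives the same grasp; the last joint's range is limited). The gripper opens to 85 mm and grips with 20 to 120 N. Pads are 22 mm wide; open, the fingers measure 114 mm over their backs; the gripper's body (76 mm by 85 mm) begins 54 mm behind the grasp point. The pads swing forward as they close: fully open they stand 13 mm farther back than shut.
Start: joints at [-1.139, 0.332, -0.065, 1.46, 0.022, 1.35, -0.088], TCP at [0.275, 0.561, 0.231] pointing down, gripper open.
Joint ranges: [-2.6, 2.6], [-0.5, 2.12], [-1.47, 1.34], [0.16, 2.42], [-1.27, 4.41], [0.06, 2.06], [-2.6, 2.6]. Speed limits (rad/s): [2.22, 2.22, 2.79, 2.79, 3.14, 3.14, 3.14].

## Interface

Orientations are given as a unit quaternion [x, y, z, w].
In Python, from workcell import telemetry, viewer, manip, spot_in, mark_of gives the robot as it stands. The module is installed in compiled form; this text tells all that it offers.
- The arm moves only by the shell command python3 -m crank 'ROWS' [FORCE]. ROWS is JSON, a list of rows, each a list of 3 entries, a list of its own where there are three numbers: the closure, from 0 (fully open) to 1 (shut), then the shift along the world's x, y, z in cm, then the turn, a rotation vector about the world's x, y, z in rad. A call has 1 to 12 rows; each row shifts and turns the commanded pose from where the row before left it; what a row does not reach is not made up. A row lasts 1/12 s, in which the tool goes at most 41.7 mm and 7.16 degrees, less where a joint would pass 70% of its speed; a pose out of reach is approached as far as the arm can. A call with a gripper value outside its range is refused whole. The fingers move at their own pace and stop on an object; FORCE is the grip in N (left out, the last holds). Time passes only in rows, so rows that do not move let the fingers close. It gives the time, the measured TCP pose, the force and the opening at its end, in the units of the state.
- telemetry.get_obs(): the state, without advancing time (a new reading comes with each control period).
- viewer.camera(name): name is "side" or "top"; returns a dict with "frame" (400x640x3 uint8, red, green, blue), "intrinsics" (3x3 intrinsics, pixels), "cam_to_world" (4x4, takes a point from camera to world coordinates). Camera axes: x right, y up, looking along -z (the intrinsics and any distortion apply to the point x, -y, -z); pixel columns grow to the right and rows downward; lengths in m; the calibration is good to about 2 mm. A picture is of the moment at which its call begins. There is no depth.
- manip.hand_in(): hands the job in, once; it reports no verdict.
Trained networks look in a picture, given as the dict that the camera call returned (one of the last four; its "shot" number tells which), for a name from the list of things; names that differ only in an ending like _2 or _b are one class to them, and where a whole thing is asked for, a point or a joint stands for the part that bears it (a point fixed in the world has none). Each returns a list of dicts, best first, with "conf" (0 to 1); they miss things now and then, are a little off and sometimes report something else, mostly with a low value. They report only what shows in the picture. A call takes as long as a camera call. They do not tell look-alikes from the thing itself.
- spot_in(thing, picture): "location" ([x, y, z] in m, in the coordinates of the camera as it stood for that picture, good to about 4 mm: the middle of the surface that is visible of it).
- mark_of(thing, picture): "location" ([x, y, z] in m, in the coordinates of the camera as it stood for that picture, good to about 4 mm: a listed point, or the origin of a listed thing).
The state is a dict: "clock": time; "joint_pos": joint angles; "joint_velocities": joint speeds; "tau": joint torques, N m; "position": TCP position; "ee_rot": TCP orientation; "ft_force": force on the tool from outside, world axes, zero at the start; "torque": the same for the moment, N m; "grip_width": opening from 0.0 (shut) to 1.0 (fully open).
Only numpy, scipy, OpenCV 4.12 (cv2) and the standard library are available. Lean on these libraries where they do the work, as an engineer would, in place of code of your own. Each camera call takes 0.05 s, during which the arm holds its last target. There are 200 camera calls.

## Working session

There is one attempt and no reset: what is moved stays moved. The work goes in short steps, Python scripts to look and compute and a shell command to move; the robot and the scene stay as the last step left them, time stands still between calls to the robot, and variables do not carry over. Pictures are saved under pics/ and viewed, about 8 in all and at most 12, crops included, and the job is handed in when it is done.

```bash
mkdir -p pics
cat > h.py <<'E'
import numpy as np, cv2
from workcell import telemetry, viewer, manip, spot_in, mark_of
from scipy.spatial.transform import Rotation as R
def w(p,c): return (c["cam_to_world"]@np.r_[p,1])[:3]
def proj(P,c):
    q=np.linalg.inv(c["cam_to_world"])@np.r_[P,1]; q=np.array([q[0],-q[1],-q[2]]); u=c["intrinsics"]@q; return u[:2]/u[2]
def ray(u,v,c,z):
    d=np.linalg.inv(c["intrinsics"])@np.array([u,v,1]); d=c["cam_to_world"][:3,:3]@np.array([d[0],-d[1],-d[2]]); o=c["cam_to_world"][:3,3]
    return o+d*(z-o[2])/d[2]
E
python3 - <<'E'
from h import *
o=telemetry.get_obs(); print({k:np.round(v,3).tolist() for k,v in o.items()})
for n in ("top","side"):
    c=viewer.camera(n); cv2.imwrite(f"pics/{n}0.png",c["frame"][:,:,::-1]); print(n,{k:v for k,v in c.items() if k not in("frame",)})
    for t in ["shaft_seat","shaft_slot","mixer","key","key_wide","key_long","tray","hub","hub_front","hub_plain","cradle_a","amber","white","beaker","jar","wrench"]:
        print(t,[(round(float(d["conf"]),2),np.round(w(d["location"],c)*1000).tolist()) for d in mark_of(t,c)[:3]])
E
```

```text
{'clock': 0.0, 'joint_pos': [-1.139, 0.333, -0.065, 1.461, 0.022, 1.35, -0.089], 'joint_velocities': [0.0, -0.001, -0.0, 0.001, 0.0, -0.001, 0.0], 'tau': [-0.0, -62.544, 0.049, -39.16, 0.016, 0.01, -0.0], 'position': [0.274, 0.561, 0.231], 'ee_rot': [-0.375, 0.6, 0.374, 0.599], 'ft_force': [0.13, -0.548, 0.571], 'torque': [-0.041, -0.041, -0.028], 'grip_width': 1.003}
top {'intrinsics': array([[470.50427902,   0.        , 323.50882863],
       [  0.        , 470.50427902, 201.01560864],
       [  0.        ,   0.        ,   1.        ]]), 'cam_to_world': array([[ 7.76552987e-04,  9.78301040e-01, -2.07187044e-01,
         3.86885335e-01],
       [-9.99999425e-01,  6.06520414e-04, -8.84191332e-04,
         1.33451441e-02],
       [-7.39342128e-04,  2.07187612e-01,  9.78300949e-01,
         1.09049299e+00],
       [ 0.00000000e+00,  0.00000000e+00,  0.00000000e+00,
         1.00000000e+00]]), 'shot': 1}
shaft_seat [(0.63, [649.0, 51.0, 60.0]), (0.6, [565.0, -215.0, 109.0])]
shaft_slot [(0.81, [557.0, -178.0, 141.0])]
mixer [(0.89, [571.0, -215.0, 2.0]), (0.73, [567.0, -217.0, 108.0])]
k
[... 1342 characters left out ...]
163.0, -1.0])]
key_wide [(0.91, [453.0, 264.0, 5.0])]
key_long [(0.7, [654.0, 169.0, -3.0]), (0.67, [445.0, 331.0, -4.0])]
tray [(0.95, [461.0, 265.0, -3.0])]
hub [(0.9, [408.0, -252.0, 67.0]), (0.7, [454.0, 266.0, 4.0]), (0.56, [659.0, -13.0, 57.0])]
hub_front [(0.96, [646.0, 48.0, 55.0]), (0.94, [409.0, -256.0, 1.0]), (0.2, [563.0, -184.0, 135.0])]
hub_plain []
cradle_a [(0.76, [651.0, 18.0, 0.0]), (0.56, [652.0, 168.0, 0.0])]
amber [(0.92, [785.0, 129.0, 1.0])]
white [(0.74, [445.0, 333.0, -1.0]), (0.71, [398.0, 8.0, 4.0])]
beaker [(0.84, [488.0, 30.0, 3.0]), (0.63, [448.0, 330.0, -1.0])]
jar [(0.85, [756.0, -88.0, 4.0])]
wrench [(0.57, [726.0, -279.0, -5.0]), (0.54, [644.0, 49.0, 55.0])]
```

View pics/top0.png

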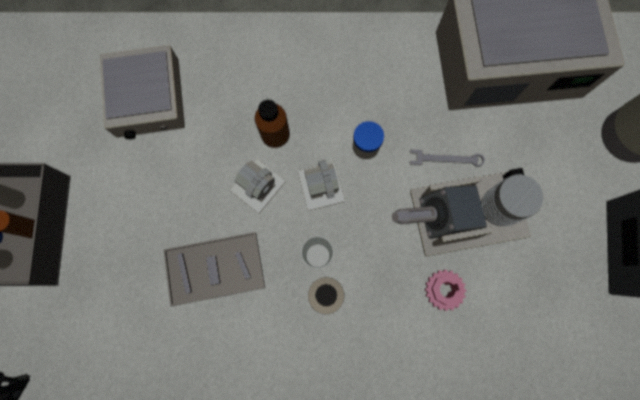

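View pics/side0.png

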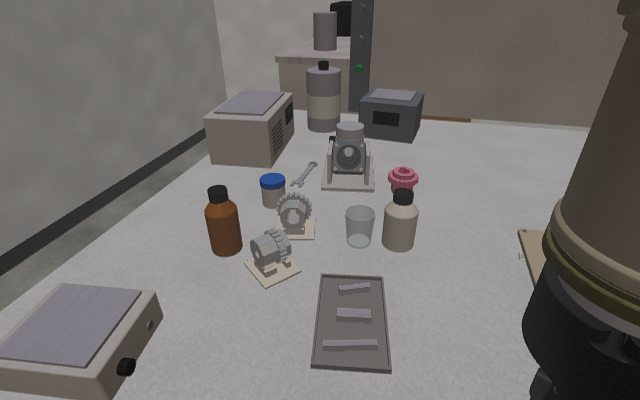

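The top view shows the keys at px (185,272), (213,270) and (244,265), the keyed hub at (323,180), the shaft at (415,215), and a pink decoy at (446,290). In the side view the shaft is nearly end-on at (349,153). Next I'll take averaged frames and zoom in.

Run:
```python
from h import *
N=8; acc={}; det={}
for n in ("top","side"):
    for i in range(N):
        c=viewer.camera(n); acc[n]=acc.get(n,0)+c["frame"].astype(float)/N
        for t in ["shaft_seat","shaft_slot","mixer","key","hub","hub_front","cradle_a","tray"]:
            for d in mark_of(t,c)[:3]:
                if d["conf"]>.4: det.setdefault((n,t),[]).append(w(d["location"],c)*1000)
    np.save(f"{n}.npy",acc[n])
    c.pop("frame"); np.save(f"{n}_c.npy",c,allow_pickle=True)
for k,v in det.items():
    v=np.array(v); m=np.median(v,0)
    g=v[np.linalg.norm(v-v[0],axis=1)<20]
    print(k,len(v),len(g),g.mean(0).round(1),g.std(0).round(1), "| others", [x.round().tolist() for x in v if np.linalg.norm(x-v[0])>20][:2])
def crop(n,u,v,s,k):
    a=acc[n][v-s*3//4:v+s*3//4,u-s:u+s]; a=np.clip((a-a.min())/(np.percentile(a,99.7)-a.min())*255,0,255)
    return cv2.resize(a.astype(np.uint8)[:,:,::-1],(400,300),interpolation=cv2.INTER_CUBIC)
im=np.vstack([np.hstack([crop("top",420,215,32,6),crop("side",349,155,24,8)]),np.hstack([crop("top",323,183,32,6),crop("top",244,265,24,8)])])
cv2.imwrite("pics/z1.png",im)
```

```text
('top', 'shaft_seat') 12 8 [ 568.3 -215.6  109.7] [1.6 1.2 1.9] | others [[658.0, 171.0, 0.0], [397.0, 11.0, 3.0]]
('top', 'shaft_slot') 9 8 [ 558.2 -180.8  138.7] [0.8 1.  1. ] | others [[459.0, 264.0, 3.0]]
('top', 'mixer') 8 7 [ 570.3 -213.9    2.9] [0.6 1.5 0.6] | others [[567.0, -217.0, 110.0]]
('top', 'key') 9 7 [469.7 196.7   3.6] [1.5 1.4 0.8] | others [[724.0, -281.0, 1.0], [450.0, 334.0, 7.0]]
('top', 'hub') 17 8 [ 411.8 -248.4   68. ] [1.2 1.2 1.5] | others [[663.0, -15.0, 55.0], [664.0, -15.0, 55.0]]
('top', 'hub_front') 17 8 [ 4.093e+02 -2.520e+02  4.000e-01] [0.8 1.1 1.5] | others [[649.0, 50.0, 58.0], [649.0, 51.0, 62.0]]
('top', 'cradle_a') 19 8 [655.1 170.9   1.5] [1.2 1.5 0.8] | others [[656.0, 22.0, 1.0], [652.0, 23.0, -3.0]]
('top', 'tray') 13 8 [457.7 266.5   1.9] [1.2 1.3 1.5] | others [[755.0, -86.0, -3.0], [569.0, -217.0, 110.0]]
('side', 'shaft_slot') 12 8 [ 563.9 -183.7  134.8] [1.9 1.3 1.2] | others [[568.0, -212.0, 3.0], [657.0, -14.0, 56.0]]
('side', 'mixer') 10 8 [ 567.1 -215.2    2.5] [1.  1.1 1.3] | others [[398.0, 4.0, 2.0], [399.0, 6.0, 2.0]]
('side', 'key') 9 1 [6.535e+02 1.665e+02 6.000e-01] [0. 0. 0.] | others [[469.0, 197.0, 9.0], [467.0, 196.0, 8.0]]
('side', 'hub') 15 7 [659.3 -14.1  56.2] [1.1 1.  1.1] | others [[411.0, -253.0, 71.0], [410.0, -249.0, 70.0]]
('side', 'hub_front') 19 8 [ 408.1 -252.9    1.5] [1.1 1.7 1.2] | others [[643.0, 50.0, 54.0], [645.0, 51.0, 54.0]]
('side', 'cradle_a') 16 7 [651.1  21.1   2. ] [1.1 1.6 1.3] | others [[656.0, 167.0, -2.0], [785.0, 127.0, 2.0]]
('side', 'tray') 8 7 [459.8 264.6  -1. ] [1.7 1.9 1.5] | others [[447.0, 330.0, -1.0]]
('side', 'shaft_seat') 11 7 [ 568.6 -212.3  112.6] [1.1 1.7 2.1] | others [[565.0, -185.0, 135.0], [460.0, 264.0, -0.0]]
```

View pics/z1.png

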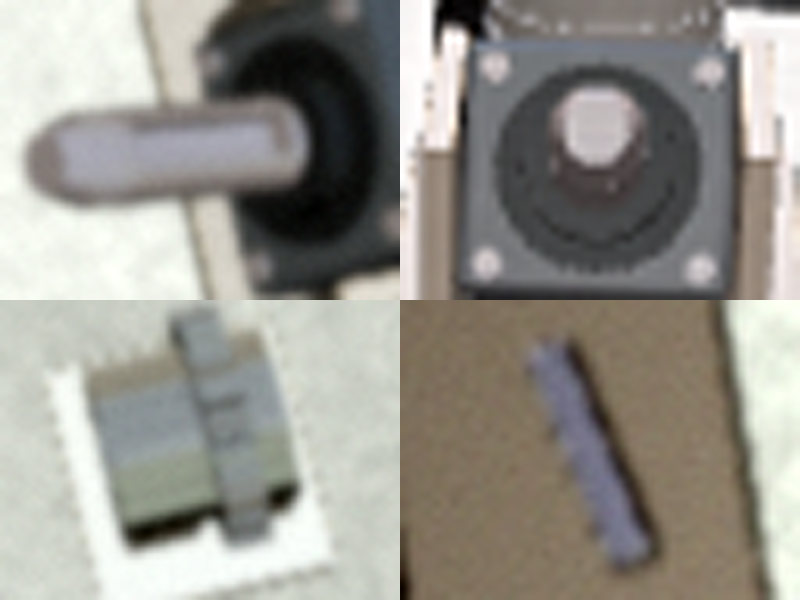

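The zoom shows the slot as a bright strip at top px ≈ (410..434, 213), the nose disc at side px ≈ (348.3, 151.9), the hub keyway up, and the key in good contrast. Next I'll fit the mixer pose with wireframe edges, then overlay the fit.

```bash
cat >> h.py <<'E'
from scipy.optimize import least_squares
from scipy.ndimage import map_coordinates, gaussian_filter
TOP=lambda:np.load("top_c.npy",allow_pickle=True).item()
SIDE=lambda:np.load("side_c.npy",allow_pickle=True).item()
def seat(x,y,yaw,roll=0,z=.11):
    # returns R (cols x,y,z) and origin ; yaw about world z of shaft level dir from +y
    return R.from_euler('z',yaw)*R.from_euler('x',30,degrees=True)*R.from_euler('y',roll), np.array([x,y,z])
def edge_search(g,p,n,span=3,sgn=None):
    """offset (px) along n of strongest gradient of image g near p"""
    t=np.arange(-span,span+.01,.1); q=p[:,None]+n[:,None]*t
    pr=map_coordinates(g,[q[1],q[0]],order=3); d=np.gradient(pr,t)
    d=d*sgn if sgn else abs(d); i=np.argmax(d); return t[i],d[i]
E
python3 - <<'E'
from h import *
ct,cs=TOP(),SIDE(); gt=gaussian_filter(np.load("top.npy").mean(2),.5); gs=gaussian_filter(np.load("side.npy").mean(2),.5)
def sil(pose,c,ys,s):
    Rm,o=pose; M=Rm.as_matrix(); out=[]
    for y in ys:
        P=o+M[:,1]*y; v=P-c["cam_to_world"][:3,3]; n=np.cross(M[:,1],v); n/=np.linalg.norm(n)
        if n@(c["cam_to_world"][:3,0]*0+c["cam_to_world"][:3,1])<0: n=-n
        out.append((proj(P+s*.016*n,c),))
    return np.array([a[0] for a in out])
ys=np.linspace(.03,.08,11)
p=np.array([.569,-.2145,np.radians(12)])
# measure observed edge points once, using refined iterations
for it in range(4):
    obs=[]
    for s in (1,-1):
        q=sil(seat(*p),ct,ys,s); t=q[-1]-q[0]; t/=np.linalg.norm(t); n=np.array([-t[1],t[0]])
        for y,a in zip(ys,q):
            d,m=edge_search(gt,a,n,2.5); obs.append((s,y,a+n*d,n,m))
    def res(k):
        r=[]
        for s in (1,-1):
            q=sil(seat(k[0],k[1],k[2]),ct,ys,s)
            r+=[(o[2]-a)@o[3] for o,a in zip([o for o in obs if o[0]==s],q)]
        r+=[(k[1]-p[1])*1e-3] 
        return np.array(r)
    f=least_squares(res,p,loss='soft_l1',f_scale=.3); p=f.x
print(p[:2]*1000,np.degrees(p[2])); r=res(p)[:-1]; print(r[:11].round(2),r[11:].round(2))
# end of nose: front disc centre in side
for yaw in (8,10,12,14,16,18): 
    Rm,o=seat(p[0],p[1],np.radians(yaw)); print(yaw,"nose centre side",proj(o+Rm.apply([0,.1,0]),cs).round(1),"top",proj(o+Rm.apply([0,.1,0]),ct).round(1),"seat",proj(o,ct).round(1),proj(o,cs).round(1))
E
```

```text
[ 568.14975505 -209.31843339] 11.211842012064691
[ 0.03 -0.34 -0.3  -0.07  0.07 -0.2   0.24  0.67 -0.09  0.04  0.18] [ 0.43  1.47  2.2  -0.27 -0.23 -0.3  -0.46 -0.12  0.11  0.15 -0.12]
8 nose centre side [345.7 153.3] top [392.1 214.6] seat [429.  213.3] [347.4 157.4]
10 nose centre side [346.9 153.3] top [392.3 216.1] seat [429.  213.3] [347.4 157.4]
12 nose centre side [348.1 153.4] top [392.7 217.5] seat [429.  213.3] [347.4 157.4]
14 nose centre side [349.2 153.4] top [393.1 219. ] seat [429.  213.3] [347.4 157.4]
16 nose centre side [350.4 153.4] top [393.5 220.4] seat [429.  213.3] [347.4 157.4]
18 nose centre side [351.6 153.4] top [394.  221.9] seat [429.  213.3] [347.4 157.4]
```

Run:
```python
from h import *
ct=TOP(); cs=SIDE()
def ov(n,c,u0,v0,W,H,k,roll,x=.5683,y=-.2145,yaw=np.radians(11.3)):
    a=np.load(n+".npy")[v0:v0+H,u0:u0+W]; a=np.clip((a-a.min())/(np.percentile(a,99.7)-a.min())*255,0,255).astype(np.uint8)[:,:,::-1]
    im=cv2.resize(a,(W*k,H*k),interpolation=cv2.INTER_CUBIC); Rm,o=seat(x,y,yaw,np.radians(roll))
    def L(P,col):
        q=np.array([(proj(o+Rm.apply(p),c)-[u0,v0]+.5)*k-.5 for p in P]); cv2.polylines(im,[np.round(q*8).astype(np.int32)],True,col,1,cv2.LINE_AA,3)
    def circ(r,y): th=np.linspace(0,2*np.pi,40); return [[r*np.cos(t),y,r*np.sin(t)] for t in th]
    L(circ(.0105,.1),(0,255,0)); L(circ(.016,.084),(0,255,0)); L(circ(.026,0),(0,255,255))
    for z,col in ((.0144,(0,0,255)),(.006,(255,0,0))): L([[-.007,.006,z],[.007,.006,z],[.007,.073,z],[-.007,.073,z]],col)
    L([[-.048,-.014,.045],[.048,-.014,.045],[.048,-.014,-.045],[-.048,-.014,-.045]],(255,0,255))
    return im
A=[ov("top",ct,388,200,50,26,8,r) for r in (-10,0,10)]
B=ov("side",cs,330,135,40,40,10,0)
cv2.imwrite("pics/ov.png",np.hstack([np.vstack([a[:200] for a in A]),np.vstack([B,np.zeros((200,400,3),np.uint8)])]))
```

```text
(no output)
```

View pics/ov.png

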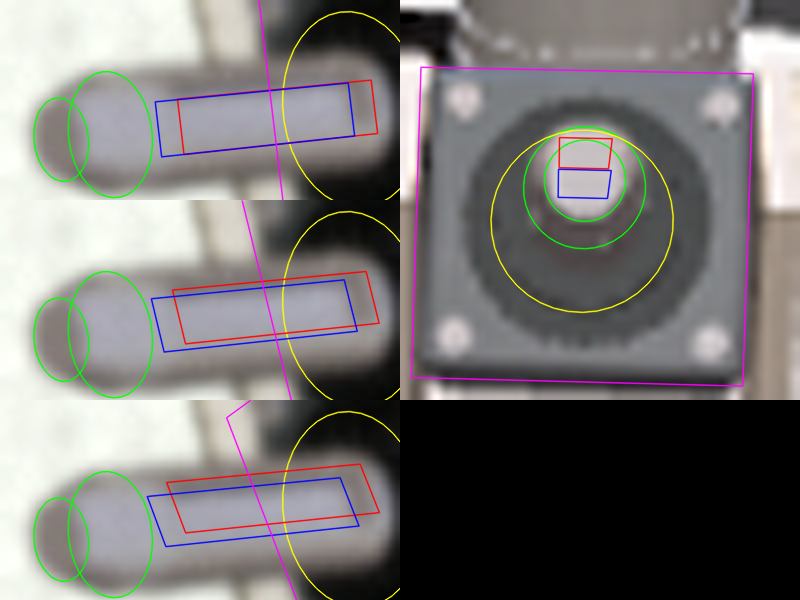

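The overlay fits the shaft, nose and face well (nose at side px ~(348,152)), and the roll appears to be between 0 and +5°. I'll quantify it with lateral profiles.

Run:
```python
from h import *
ct=TOP(); g=np.load("top.npy")
x,y,yaw=.5683,-.2145,np.radians(11.3)
Rm,o=seat(x,y,yaw)
ys=np.linspace(.02,.06,41); 
A=np.array([proj(o+Rm.apply([0,a,0]),ct) for a in ys]); t=A[-1]-A[0]; t/=np.linalg.norm(t); n=np.array([t[1],-t[0]]); n*=-np.sign(n[1]) # n up in image
s=np.arange(-9.5,9.6,.5)
P=np.array([[map_coordinates(g[:,:,k],[[a[1]+n[1]*q for a in A],[a[0]+n[0]*q for a in A]],order=3).mean() for k in range(3)] for q in s])
for q,v in zip(s,P): print(q,v.round(0).astype(int))
for roll in (-10,-5,0,5,10):
    Rr,_=seat(x,y,yaw,np.radians(roll)); f=lambda p:round(float((proj(o+Rr.apply(p),ct)-proj(o+Rm.apply([0,.04,0]),ct))@n),2)
    print(roll,"top edge L/R",f([-.007,.04,.0144]),f([.007,.04,.0144]),"floor",f([-.007,.04,.006]),f([.007,.04,.006]), "sil",f([.016,.04,0]),f([-.016,.04,0]))
```

```text
-9.5 [117 117 113]
-9.0 [113 113 109]
-8.5 [107 106 102]
-8.0 [99 98 94]
-7.5 [90 88 85]
-7.0 [82 80 77]
-6.5 [79 76 74]
-6.0 [80 76 74]
-5.5 [83 79 77]
-5.0 [87 84 82]
-4.5 [92 88 87]
-4.0 [95 92 91]
-3.5 [98 95 95]
-3.0 [99 98 98]
-2.5 [100  99 101]
-2.0 [101 100 103]
-1.5 [102 101 105]
-1.0 [103 102 107]
-0.5 [103 103 108]
0.0 [104 103 109]
0.5 [104 104 110]
1.0 [104 104 110]
1.5 [104 104 110]
2.0 [103 103 108]
2.5 [100 100 105]
3.0 [96 95 99]
3.5 [90 89 93]
4.0 [85 84 86]
4.5 [83 81 82]
5.0 [83 80 80]
5.5 [85 82 80]
6.0 [87 83 82]
6.5 [88 85 83]
7.0 [90 87 85]
7.5 [93 91 88]
8.0 [96 95 92]
8.5 [100  99  96]
9.0 [103 103  99]
9.5 [106 105 101]
-10 top edge L/R -3.36 3.48 floor -3.37 3.42 sil 7.72 -7.73
-5 top edge L/R -2.74 4.08 floor -3.11 3.66 sil 7.67 -7.71
0 top edge L/R -2.09 4.64 floor -2.81 3.86 sil 7.57 -7.62
5 top edge L/R -1.42 5.17 floor -2.5 4.04 sil 7.41 -7.48
10 top edge L/R -0.74 5.65 floor -2.17 4.19 sil 7.2 -7.28
```

```bash
cat > rr.py <<'E'
from h import *
S=5
def render(c,u0,v0,W,H,x,y,yaw,roll):
    """label map + shaft normal, supersampled"""
    Rm,o=seat(x,y,yaw,roll); M=Rm.as_matrix()
    uu,vv=np.meshgrid(u0+(np.arange(W*S)+.5)/S-.5, v0+(np.arange(H*S)+.5)/S-.5)
    K=c["intrinsics"]; d=np.stack([(uu-K[0,2])/K[0,0],-(vv-K[1,2])/K[1,1],-np.ones_like(uu)],-1)
    d=d@c["cam_to_world"][:3,:3].T@M; p0=(c["cam_to_world"][:3,3]-o)@M
    # march coarse-to-fine: analytic: step along ray in fine samples
    dist=np.linalg.norm(o+M[:,1]*.05-c["cam_to_world"][:3,3])
    def solid(P):
        X,Y,Z=P[...,0],P[...,1],P[...,2]; r=np.hypot(X,Z)
        R0=np.where(Y<.084,.016,.016-(Y-.084)/.016*.0055)
        s=(r<R0)&(Y<.1)&(Y>-.02)
        s&=~((abs(X)<.007)&(Z>.006)&(Y>.006)&(Y<.073))
        s|=(r<.026)&(Y<0)&(Y>-.014)
        return s
    nd=np.linalg.norm(d,axis=-1,keepdims=True); d=d/nd
    ts=np.arange(dist-.12,dist+.12,.0008); hit=np.full(uu.shape,np.nan)
    for t in ts:
        m=np.isnan(hit)
        if not m.any(): break
        P=p0+d*t; s=solid(P)&m; hit[s]=t
    for _ in range(1):
        lo=hit-.0008; hi=hit.copy()
        for k in range(7):
            mid=(lo+hi)/2; s=solid(p0+d*mid[...,None]); hi=np.where(s,mid,hi); lo=np.where(s,lo,mid)
    P=p0+d*hi[...,None]; X,Y,Z=P[...,0],P[...,1],P[...,2]; r=np.hypot(X,Z); e=2e-4
    lab=np.zeros(uu.shape,int); h=~np.isnan(hit)
    lab[h]=1; lab[h&(Y>.084)]=2; lab[h&(Y>.1-e)]=3
    sl=h&(abs(X)<.007+e)&(Z>.006-e)&(Y>.006-e)&(Y<.073+e)&(r<.016-1e-4)
    lab[sl]=4; lab[sl&(X>.007-e)]=5; lab[sl&(X<-.007+e)]=6; lab[sl&(Y<.006+e)]=7; lab[sl&(Y>.073-e)]=8
    lab[h&(Y<e)]=9
    N=np.stack([X/r,Z/r],-1)@np.stack([M[:,0],M[:,2]]) # world normals
    return lab,np.nan_to_num(N)
def cost(n,c,box,x,y,yaw,roll,mask=None,blur=.6,full=False):
    u0,v0,W,H=box; lab,N=render(c,*box,x,y,yaw,roll)
    B=[]
    for k in range(1,10):
        if (lab==k).sum()<S*S*2: continue
        m=(lab==k).astype(float); B.append(m)
        if k in(1,2): B+= [m*N[...,0],m*N[...,1],m*N[...,2],m*N[...,0]**2,m*N[...,0]*N[...,2]]
    B=[gaussian_filter(b,blur*S).reshape(H,S,W,S).mean((1,3)) for b in B]
    I=np.load(n+".npy")[v0:v0+H,u0:u0+W]
    if mask is None:
        mask=gaussian_filter((lab>0).astype(float),blur*S).reshape(H,S,W,S).mean((1,3))>.97
    A=np.stack([b[mask] for b in B],1); e=0; 
    for ch in range(3):
        s,*_=np.linalg.lstsq(A,I[...,ch][mask],rcond=None); e+=((A@s-I[...,ch][mask])**2).sum()
    return (e/mask.sum())**.5,mask
E
python3 - <<'E'
from rr import *
ct,cs=TOP(),SIDE(); bt=(388,200,46,30); bs=(338,142,22,24)
x,y,yaw=.5683,-.2145,np.radians(11.3)
for n,c,b in (("top",ct,bt),("side",cs,bs)):
    _,m=cost(n,c,b,x,y,yaw,0)
    print(n,m.sum(),[(r,round(cost(n,c,b,x,y,yaw,np.radians(r),m)[0],2)) for r in range(-16,17,4)])
E
```

```text
top 556 [(-16, np.float64(5.89)), (-12, np.float64(5.77)), (-8, np.float64(5.14)), (-4, np.float64(4.63)), (0, np.float64(4.38)), (4, np.float64(4.52)), (8, np.float64(4.94)), (12, np.float64(5.45)), (16, np.float64(5.88))]
side 208 [(-16, np.float64(7.65)), (-12, np.float64(7.65)), (-8, np.float64(7.65)), (-4, np.float64(7.65)), (0, np.float64(7.65)), (4, np.float64(7.65)), (8, np.float64(7.65)), (12, np.float64(7.65)), (16, np.float64(7.65))]
```

```bash
time python3 - <<'E'
from rr import *
from scipy.optimize import minimize
ct=TOP(); bt=(388,200,46,30)
x,y,yaw=.5683,-.2145,np.radians(11.3)
_,m=cost("top",ct,bt,x,y,yaw,0)
import cv2 as _c
m2=_c.dilate(m.astype(np.uint8),np.ones((3,3)))*0+_c.erode(m.astype(np.uint8),np.ones((2,2)))
m2=m2>0
f=lambda k:cost("top",ct,bt,x+k[0]*1e-3,y+k[1]*1e-3,yaw+k[2]*.02,k[3]*.1,m2,max(.2,k[4]))[0]
s=minimize(f,[0,0,0,0,.6],method="Nelder-Mead",options=dict(maxfev=130,initial_simplex=np.array([[0,0,0,0,.6],[1.5,0,0,0,.6],[0,2,0,0,.6],[0,0,1,0,.6],[0,0,0,.7,.6],[0,0,0,0,.8]])))
k=s.x; print(s.fun,(x*1e3+k[0]),(y*1e3+k[1]),np.degrees(yaw+.02*k[2]),"roll",np.degrees(.1*k[3]),"blur",k[4])
for r in (-1,-.6,-.3,0,.3,.6,1): print(np.degrees(.1*(k[3]+r)).round(1),f([k[0],k[1],k[2],k[3]+r,k[4]]).round(3), end=" | ")
E
```

```text
3.098174659305701 568.035785100389 -213.77736571264356 11.629779226959972 roll 3.416318986374994 blur 0.926762059386833
-2.3 3.685 | -0.0 3.368 | 1.7 3.187 | 3.4 3.098 | 5.1 3.099 | 6.9 3.195 | 9.1 3.41 | 
real	2m7.902s
user	2m7.229s
sys	0m0.549s
```

```bash
cat > key.py <<'E'
from h import *
def keyfit(img,c,u0=225,v0=245,W=40,H=42,k=10,z=.020):
    a=img[v0:v0+H,u0:u0+W]; b=a[...,2]-a[...,0]
    b=cv2.resize(gaussian_filter(b,.5).astype(np.float32),None,fx=k,fy=k,interpolation=cv2.INTER_CUBIC)
    m=(b>(b.max()+np.median(b))/2).astype(np.uint8)
    cn=max(cv2.findContours(m,cv2.RETR_EXTERNAL,cv2.CHAIN_APPROX_NONE)[0],key=cv2.contourArea)
    r=cv2.minAreaRect(cn); p=cv2.boxPoints(r)
    P=np.array([ray(u0+(q[0]+.5)/k-.5,v0+(q[1]+.5)/k-.5,c,z) for q in p]); return P
E
python3 - <<'E'
from key import *
c=TOP(); P=keyfit(np.load("top.npy"),c); ctr=P.mean(0); e1,e2=P[1]-P[0],P[2]-P[1]
if np.linalg.norm(e1)<np.linalg.norm(e2): e1,e2=e2,e1
print("centre",ctr.round(4),"len",np.linalg.norm(e1),np.linalg.norm(e2),"dir deg",np.degrees(np.arctan2(e1[1],e1[0])))
o=telemetry.get_obs(); T=R.from_quat(o["ee_rot"]); print("tool axes cols\n",T.as_matrix().round(3), o["clock"])
E
cat > mv.py <<'E'
# python3 mv.py x y z(mm) : remaining translation/rotation to target; orientation modes
from h import *
def need(pos,Rt):
    o=telemetry.get_obs(); T=R.from_quat(o["ee_rot"])
    best=min((Rt, Rt*R.from_euler('x',180,degrees=True)),key=lambda q:(q*T.inv()).magnitude())
    rv=(best*T.inv()).as_rotvec()
    print("clock",round(o["clock"],2),"d cm",((np.array(pos)-o["position"])*100).round(2),"rv",rv.round(3),"deg",np.degrees(np.linalg.norm(rv)).round(1),"w",round(o["grip_width"],3),"F",np.round(o["ft_force"],1))
def frame(xt,zt):
    xt=np.array(xt)/np.linalg.norm(xt); zt=np.array(zt)-xt*(np.array(zt)@xt); zt/=np.linalg.norm(zt)
    return R.from_matrix(np.stack([xt,np.cross(zt,xt),zt],1))
E
```

```text
centre [0.466  0.1981 0.02  ] len 0.06354364071421306 0.012220366052953142 dir deg -155.61011745798996
tool axes cols
 [[ 0.    -0.898  0.439]
 [ 0.     0.439  0.898]
 [-1.     0.     0.   ]] 8.9
```

```bash
python3 -m crank '[[0.6,[1.6,-3.02,-0.9],[0,0,0.0733]],[0.6,[1.6,-3.02,-0.9],[0,0,0.0733]],[0.6,[1.6,-3.02,-0.9],[0,0,0.0733]],[0.6,[1.6,-3.02,-0.9],[0,0,0.0733]],[0.6,[1.6,-3.02,-0.9],[0,0,0.0733]],[0.6,[1.6,-3.02,-0.9],[0,0,0.0733]],[0.6,[1.6,-3.02,-0.9],[0,0,0.0733]],[0.6,[1.6,-3.02,-0.9],[0,0,0.0733]],[0.6,[1.6,-3.02,-0.9],[0,0,0.0733]],[0.6,[1.6,-3.02,-0.9],[0,0,0.0733]],[0.6,[1.6,-3.02,-0.9],[0,0,0.0733]],[0.6,[1.6,-3.02,-0.9],[0,0,0.0733]]]' 30
python3 -c "
from mv import *
a=np.radians(114.4); need([.466,.198,.05],frame([0,0,-1],[np.cos(a),np.sin(a),0]))"
```

```text
clock: 9.9
position: [0.4672, 0.1976, 0.1232]
ee_rot: [0.595, -0.382, -0.595, -0.382]
ft_force: [0.8, 0.4, -0.2]
grip_width: 0.404
clock 9.9 d cm [-0.12  0.04 -7.32] rv [-0.     0.001 -0.003] deg 0.2 w 0.404 F [ 0.8  0.4 -0.2]
```

```bash
python3 -m crank '[[0.6,[-0.12,0.04,-2.8],[0,0,0]],[0.6,[0,0,-2.8],[0,0,0]],[0.6,[0,0,-2.8],[0,0,0]],[0.6,[0,0,-1.8],[0,0,0]],[0.6,[0,0,-0.72],[0,0,0]],[0.6,[0,0,0],[0,0,0]]]'
python3 -m crank '[[0.9,[0,0,0],[0,0,0]],[0.95,[0,0,0],[0,0,0]],[1,[0,0,0],[0,0,0]],[1,[0,0,0],[0,0,0]],[1,[0,0,0],[0,0,0]]]' 40
```

```text
clock: 10.4
position: [0.4644, 0.199, 0.0128]
ee_rot: [-0.594, 0.384, 0.595, 0.382]
ft_force: [-1.5, 0.0, -0.2]
grip_width: 0.397
clock: 10.82
position: [0.4663, 0.2001, 0.0155]
ee_rot: [0.595, -0.383, -0.594, -0.384]
ft_force: [-1.0, -0.5, 7.4]
grip_width: 0.121
```

```bash
python3 -m crank '[[1,[0,0,1],[0,0,0]],[1,[0,0,2],[0,0,0]],[1,[0,0,4],[0,0,0]],[1,[0,0,4],[0,0,0]],[1,[0,0,3.5],[0,0,0]],[1,[0,0,0],[0,0,0]]]'
cat >> mv.py <<'E'
SX,SY,SYAW,SROLL=.5682,-.2142,np.radians(11.5),np.radians(4)
def seatneed(p,flip=1):
    """p mm in seat frame for the TCP; tool x along -z_seat"""
    Rm,o=seat(SX,SY,SYAW,SROLL); M=Rm.as_matrix(); need(o+M@(np.array(p)/1000),frame(-M[:,2],M[:,0]))
E
python3 -c "
from mv import *
o=telemetry.get_obs();print(o['position'],o['grip_width'])
seatneed([0,39.5,17+60])
Rm,o=seat(SX,SY,SYAW,SROLL);print(Rm.as_matrix().round(4))"
```

```text
clock: 11.32
position: [0.4685, 0.201, 0.1672]
ee_rot: [0.596, -0.38, -0.592, -0.387]
ft_force: [1.4, 0.5, -0.1]
grip_width: 0.115
[0.46849565 0.20099056 0.16718367] 0.11475816299065492
clock 11.32 d cm [ 10.58 -41.82   2.91] rv [ 0.526 -0.188  1.333] deg 82.8 w 0.115 F [ 1.4  0.5 -0.1]
[[ 0.9706 -0.1727  0.1678]
 [ 0.2331  0.8486 -0.4749]
 [-0.0604  0.5     0.8639]]
```

```bash
python3 -c "
from mv import *
o=telemetry.get_obs();print(o['position'],np.round(o['joint_pos'],2))
T=R.from_quat(o['ee_rot'])
Rm,s=seat(SX,SY,SYAW,SROLL);M=Rm.as_matrix()
for q in (1,-1):
  F=frame(-M[:,2],q*M[:,0]); print((F*T.inv()).as_rotvec().round(3), T.as_matrix()[:,2].round(2))"
```

```text
[0.46849565 0.20099056 0.16718367] [-0.6   0.12  0.11  1.86 -0.01  1.15  1.51]
[ 0.207  0.579 -1.728] [-0.41  0.91  0.  ]
[ 0.526 -0.188  1.333] [-0.41  0.91  0.  ]
```

```bash
python3 -m crank '[[1,[0.66,-2.61,0.3],[0.013,0.0362,-0.108]],[1,[0.66,-2.61,0.3],[0.013,0.0362,-0.108]],[1,[0.66,-2.61,0.3],[0.013,0.0362,-0.108]],[1,[0.66,-2.61,0.3],[0.013,0.0362,-0.108]],[1,[0.66,-2.61,0.3],[0.013,0.0362,-0.108]],[1,[0.66,-2.61,0.3],[0.013,0.0362,-0.108]],[1,[0.66,-2.61,0.3],[0.013,0.0362,-0.108]],[1,[0.66,-2.61,0.3],[0.013,0.0362,-0.108]],[1,[0.66,-2.61,0.3],[0.013,0.0362,-0.108]],[1,[0.66,-2.61,0.3],[0.013,0.0362,-0.108]],[1,[0.66,-2.61,0.3],[0.013,0.0362,-0.108]],[1,[0.66,-2.61,0.3],[0.013,0.0362,-0.108]]]'
python3 -m crank '[[1,[0.66,-2.61,0],[0.013,0.0362,-0.108]],[1,[0.66,-2.61,0],[0.013,0.0362,-0.108]],[1,[0.66,-2.61,0],[0.013,0.0362,-0.108]],[1,[0.66,-2.61,0],[0.013,0.0362,-0.108]],[1,[0,0,0],[0,0,0]],[1,[0,0,0],[0,0,0]]]'
python3 -c "
from mv import *
seatneed([0,39.5,17+60])"
```

```text
clock: 12.32
position: [0.5448, -0.1148, 0.1959]
ee_rot: [-0.081, 0.686, 0.375, 0.618]
ft_force: [0.4, -0.3, -1.5]
grip_width: 0.117
clock: 12.82
position: [0.5701, -0.2205, 0.1946]
ee_rot: [0.11, 0.72, 0.256, 0.635]
ft_force: [-0.1, 0.8, -1.1]
grip_width: 0.118
clock 12.82 d cm [0.42 0.32 0.17] rv [-0.01  -0.004  0.004] deg 0.7 w 0.118 F [-0.1  0.8 -1.1]
```

```bash
python3 -m crank '[[1,[0.42,0.32,0.17],[-0.01,-0.004,0.004]],[1,[0,0,0],[0,0,0]]]'
cat > shot.py <<'E'
from h import *
def avg(tag,N=4,names=("top","side")):
    ps=[]
    for n in names:
        a=0
        for i in range(N): a=a+viewer.camera(n)["frame"].astype(float)/N; ps.append(telemetry.get_obs()["position"])
        np.save(f"{n}_{tag}.npy",a)
    ps=np.array(ps); print("pos mm",(ps.mean(0)*1000).round(1),"sd",(ps.std(0)*1000).round(1)); np.save("pos.npy",ps.mean(0))
def crop(n,tag,u0,v0,W,H,k):
    a=np.load(f"{n}_{tag}.npy")[v0:v0+H,u0:u0+W]; a=np.clip((a-a.min())/(np.percentile(a,99)-a.min())*255,0,255).astype(np.uint8)[:,:,::-1]
    return cv2.resize(a,(W*k,H*k),interpolation=cv2.INTER_CUBIC)
E
python3 -c "
from shot import *
avg('a'); cv2.imwrite('pics/a.png',np.hstack([crop('top','a',385,180,50,60,8),crop('side','a',325,110,50,60,8)]))
from mv import seatneed; seatneed([0,39.5,77])"
```

```text
clock: 12.98
position: [0.5766, -0.2124, 0.1979]
ee_rot: [0.102, 0.72, 0.258, 0.637]
ft_force: [0.4, 0.5, 0.5]
grip_width: 0.116
pos mm [ 575.5 -213.8  197.3] sd [0.4 0.8 0.3]
clock 13.38 d cm [-0.08 -0.25 -0.07] rv [-0.001  0.001 -0.004] deg 0.2 w 0.116 F [-0.4 -0.6  0.3]
```

View pics/a.png

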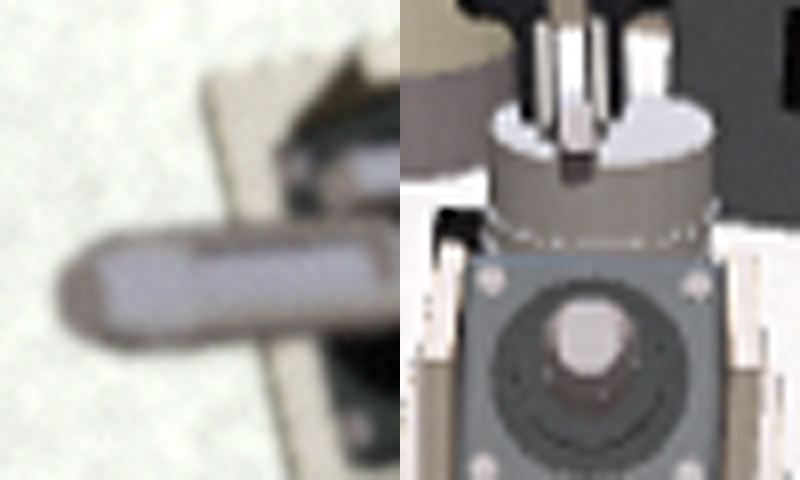

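```bash
python3 -c "
from mv import *
ct,cs=TOP(),SIDE(); p=np.load('pos.npy'); Rm,o=seat(SX,SY,SYAW,SROLL)
for nm,a in (('front bot',[0,.032,-.0105]),('front top',[0,.032,.0055]),('back bot',[0,-.032,-.0105]),('front top +x',[.006,.032,.0055]),('front top -x',[-.006,.032,.0055])):
  q=p+Rm.apply(a); print(nm,'side',((proj(q,cs)-[325,110]+.5)*8).round(),'top',((proj(q,ct)-[385,180]+.5)*8).round())
print('nose side',((proj(o+Rm.apply([0,.1,0]),cs)-[325,110]+.5)*8).round(),'top',((proj(o+Rm.apply([0,.1,0]),ct)-[385,180]+.5)*8).round())
# side profile across key light face and dark part, and nose
g=np.load('side_a.npy').mean(2)
for v in (124,126,127,128,130,131): print(v,g[v,340:356].round().astype(int))
print('nose')
for v in (150,152,153): print(v,g[v,338:360].round().astype(int))
t=np.load('top_a.npy'); print((t[...,2]-t[...,0])[194:210,424:446].round().astype(int))
"
```

```text
front bot side [175. 155.] top [327. 198.]
front top side [173. 106.] top [371. 176.]
back bot side [173. 187.] top [516. 181.]
front top +x side [155. 107.] top [363. 152.]
front top -x side [191. 105.] top [378. 199.]
nose side [189. 345.] top [ 84. 301.]
124 [ 42  42  94 124  67 136 130 128 130 100 122  59  74 146 142 142]
126 [143 143  98  61  57 135 129 128 126  87  71 135 142 142 141 142]
127 [142 142 108  84  67 121 132 129 126 103 105 139 141 142 140 141]
128 [135 138 144 144 101  89 127 124 115 109 145 142 142 140 141 142]
130 [ 82  82  86  91  87  57  59  59  60  89 128 125 125 122 120 113]
131 [84 85 86 89 88 57 59 58 59 82 93 91 91 89 89 91]
nose
150 [ 74  64  65  66  67  87 109 126 129 127 127 128 128 125 111  97  75  65
  64  64  64  76]
152 [ 66  66  66  65  69  83 101 132 130 129 129 130 130 130 107  83  74  64
  66  63  66  66]
153 [ 64  65  66  65  67  74  89 130 128 127 127 127 127 128 108  72  73  66
  66  56  65  65]
[[-8 -6 -5 -4 -2 -2 -1  1  1  1  2  0  0 -3 -4 -3 -5 -4 -4 -2 -2  0]
 [-3 -5 -2  0  0  1  0  0  1  2  3 -1 -1 -4 -4 -6 -4 -3 -2 -2  0  1]
 [-1  0  0
[... 256 characters left out ...]
 5  4  3]
 [ 1 -2 -4 -5 -2  0  4  6  6  7  6  5  6  6  7  6  5  6  4  3  2  0]
 [-1 -4 -6 -6 -4 -1  4  6  6  5  6  5  5  6  6  6  5  4  2  1 -2 -3]
 [-3 -5 -6 -7 -6 -2  3  5  6  4  5  4  4  4  3  4  2  0 -2 -3 -4 -4]
 [-3 -6 -7 -8 -6 -4 -1  1  2  3  2  1  2  1  2  0 -2 -3 -4 -4 -4 -3]
 [-3 -6 -6 -7 -6 -5 -3 -2 -2 -3 -2 -2 -2  0 -2 -3 -4 -4 -4 -3 -3 -1]
 [-2 -4 -5 -7 -6 -6 -6 -3 -5 -5 -3 -4 -3 -3 -3 -4 -4 -4 -2 -2  1  0]
 [-3 -4 -7 -6 -6 -6 -6 -5 -5 -5 -4 -3 -2  0 -1 -2 -2  0  0  1  0  2]
 [-4 -6 -7 -6 -6 -5 -6 -6 -6 -5 -4 -2 -2  0  0  0  1  3  2  0  2  2]
 [-6 -6 -6 -6 -6 -6 -6 -6 -8 -4 -3  0  0  1  2  3  4  4  3  3  1  0]
 [-3 -3 -3 -2 -2 -4 -3 -6 -6 -5 -1  0  2  1  2  2  4  6  5  2  0  0]]
```

```bash
python3 -c "
from mv import *
Rm,o=seat(SX,SY,SYAW,SROLL); p=np.load('pos.npy'); print('TCP in seat mm',(Rm.inv().apply(p-o)*1000).round(1))
q=Rm.inv().apply(p-o); print('delta cm',(Rm.apply(np.array([.0,.038,.031])-q)*100).round(2))"
```

```text
TCP in seat mm [ 1.9 42.8 76.5]
delta cm [-0.87  1.71 -4.15]
```

```bash
python3 -m crank '[[1,[-0.28,0.54,-1.4],[0,0,0]],[1,[-0.28,0.54,-1.4],[0,0,0]],[1,[-0.29,0.55,-1.4],[0,0,0]],[1,[0,0,0],[0,0,0]],[1,[0,0,0],[0,0,0]]]'
cat > ov2.py <<'E'
from shot import *; from mv import *
def report():
    Rm,o=seat(SX,SY,SYAW,SROLL); p=np.load('pos.npy'); q=Rm.inv().apply(p-o)*1000; print('TCP in seat mm',q.round(1)); return q
def box_on(im,c,u0,v0,k,ctr,dim,col):
    Rm,o=seat(SX,SY,SYAW,SROLL); x,y,z=np.array(dim)/2
    C=[[sx*x,sy*y,sz*2*z] for sx in(-1,1) for sy in(-1,1) for sz in(0,1)]
    Q=[(proj(o+Rm.apply((np.array(ctr)+a)/1000),c)-[u0,v0]+.5)*k-.5 for a in C]
    for i in range(8):
        for j in range(i):
            if bin(i^j).count('1')==1: cv2.line(im,tuple(np.round(Q[i]*8).astype(int)),tuple(np.round(Q[j]*8).astype(int)),col,1,cv2.LINE_AA,3)
E
python3 -c "
from ov2 import *
avg('b'); q=report()
A=crop('top','b',385,190,50,40,8); B=crop('side','b',330,120,40,40,8)
A2,B2=A.copy(),B.copy()
for im,c,u,v in ((A2,TOP(),385,190),(B2,SIDE(),330,120)):
  box_on(im,c,u,v,8,q-[0,0,10.5],[12,64,16],(0,255,0)); box_on(im,c,u,v,8,[0,39.5,6],[14,67,8.4],(0,0,255))
cv2.imwrite('pics/b.png',np.vstack([np.hstack([A,B]),np.hstack([A2,B2])])[:600])"; python3 -c "
import cv2;print(cv2.imread('pics/b.png').shape)"
```

```text
clock: 13.8
position: [0.5664, -0.1983, 0.1548]
ee_rot: [0.104, 0.721, 0.256, 0.636]
ft_force: [0.1, 0.8, -0.9]
grip_width: 0.121
pos mm [ 566.9 -199.1  155.6] sd [0.1 0.2 0.2]
TCP in seat mm [-0.5 35.8 32. ]
(600, 720, 3)
```

View pics/b.png

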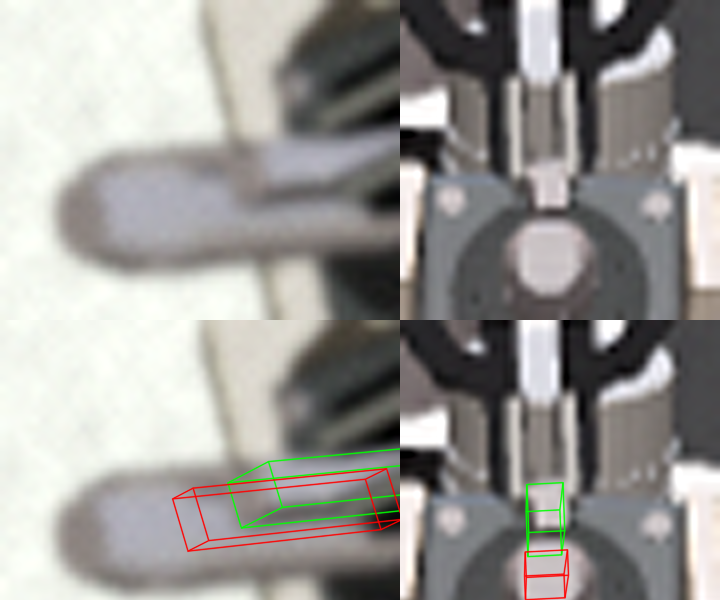

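The side view puts the held key face at px ~(348.6,143), centred on the slot to 0.3 px. The top view shows the key end about 1 mm further along +y than predicted. I'll shift and descend in steps, watching the force.

```bash
python3 -m crank '[[1,[-0.13,0.62,-0.56],[0,0,0]],[1,[0,0,0],[0,0,0]],[1,[0,0,0],[0,0,0]]]'
python3 -m crank '[[1,[-0.034,0.095,-0.173],[0,0,0]],[1,[-0.034,0.095,-0.173],[0,0,0]],[1,[0,0,0],[0,0,0]],[1,[0,0,0],[0,0,0]]]'
python3 -c "
from ov2 import *
avg('c',2); report()"
```

```text
clock: 14.45
position: [0.5652, -0.1916, 0.1488]
ee_rot: [0.104, 0.72, 0.256, 0.636]
ft_force: [-0.3, -0.5, -1.0]
grip_width: 0.122
clock: 14.78
position: [0.5646, -0.1905, 0.1457]
ee_rot: [0.104, 0.72, 0.256, 0.636]
ft_force: [-0.0, 0.1, -0.7]
grip_width: 0.121
pos mm [ 564.7 -190.6  145.8] sd [0. 0. 0.]
TCP in seat mm [-0.1 38.6 19.1]
```

```bash
python3 -m crank '[[1,[-0.025,0.071,-0.13],[0,0,0]],[1,[0,0,0],[0,0,0]],[1,[0,0,0],[0,0,0]]]'
python3 -m crank '[[1,[-0.017,0.048,-0.086],[0,0,0]],[1,[0,0,0],[0,0,0]],[1,[0,0,0],[0,0,0]]]'
python3 -c "
from ov2 import *
avg('d',2); report()"
```

```text
clock: 15.23
position: [0.5644, -0.19, 0.1446]
ee_rot: [0.104, 0.72, 0.256, 0.636]
ft_force: [-0.8, -0.3, 1.5]
grip_width: 0.119
clock: 15.48
position: [0.5644, -0.19, 0.1444]
ee_rot: [0.104, 0.72, 0.256, 0.637]
ft_force: [-0.4, -2.9, 5.0]
grip_width: 0.124
pos mm [ 564.4 -190.   144.4] sd [0. 0. 0.]
TCP in seat mm [-0.1 38.4 17.6]
```

```bash
python3 -m crank '[[0.75,[0,0,0],[0,0,0]],[0.7,[0,0,0],[0,0,0]],[0.7,[0,0,0],[0,0,0]],[0.7,[0.17,-0.48,0.86],[0,0,0]],[0.7,[0.34,-0.95,1.73],[0,0,0]],[0.7,[0.34,-0.95,1.73],[0,0,0]],[0.7,[0.34,-0.95,1.73],[0,0,0]],[0.7,[0,0,0],[0,0,0]]]'
python3 -c "
from ov2 import *
avg('e',4); q=report()
A=crop('top','e',385,190,50,37,8); B=crop('side','e',330,130,37,37,8)
A2,B2=A.copy(),B.copy()
for im,c,u,v in ((A2,TOP(),385,190),(B2,SIDE(),330,130)):
  box_on(im,c,u,v,8,[0,39.5,6],[12,64,16],(0,255,0))
cv2.imwrite('pics/e.png',np.vstack([np.hstack([A,B]),np.hstack([A2,B2])]))"
```

```text
clock: 16.35
position: [0.577, -0.2254, 0.2078]
ee_rot: [0.103, 0.719, 0.254, 0.638]
ft_force: [-0.5, -0.8, 0.2]
grip_width: 0.302
pos mm [ 576.1 -222.5  204. ] sd [0.2 0.8 0.9]
TCP in seat mm [ 0.  38.5 86.5]Traceback (most recent call last):
  File "<string>", line 6, in <module>
    for im,c,u,v in ((A2,TOP(),385,190),(B2,SIDE(),330,130)):
                         ~~~^^
  File "h.py", line 12, in <lambda>
    TOP=lambda:np.load("top_c.npy",allow_pickle=True).item()
               ~~~~~~~~~~~~~~~~~~~~~~~~~~~~~~~~~~~~~~~~~~~^^
ValueError: can only convert an array of size 1 to a Python scalar
```

```bash
sed -i 's/top_c.npy/camtop.npy/; s/side_c.npy/camside.npy/' h.py
python3 -c "
from h import *
for n in ('top','side'):
    c=viewer.camera(n); c.pop('frame'); np.save('cam'+n+'.npy',c,allow_pickle=True)
from ov2 import *
A=crop('top','e',385,190,50,37,8); B=crop('side','e',330,130,37,37,8)
A2,B2=A.copy(),B.copy()
for im,c,u,v in ((A2,TOP(),385,190),(B2,SIDE(),330,130)):
  box_on(im,c,u,v,8,[0,39.5,6],[12,64,16],(0,255,0))
cv2.imwrite('pics/e.png',np.vstack([np.hstack([A,B]),np.hstack([A2,B2])]))"
```

```text
(no output)
```

View pics/e.png

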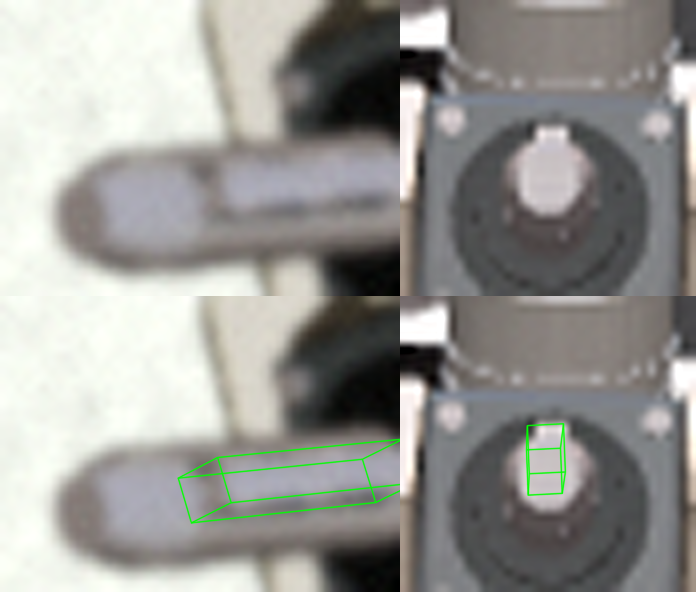

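The key sits in the slot: in the top view its edges are at (225..,162–205), matching the seated box, and in the side view its top is at y≈126 against 128 predicted. I'll confirm with a light closed-finger press.

```bash
python3 -m crank '[[1,[-0.3,0.85,-1.55],[0,0,0]],[1,[-0.3,0.85,-1.55],[0,0,0]],[1,[-0.3,0.85,-1.55],[0,0,0]],[1,[0,0,0],[0,0,0]],[1,[0,0,0],[0,0,0]]]'
python3 -m crank '[[1,[-0.05,0.14,-0.26],[0,0,0]],[1,[-0.05,0.14,-0.26],[0,0,0]],[1,[0,0,0],[0,0,0]],[1,[0,0,0],[0,0,0]]]'
python3 -m crank '[[1,[-0.025,0.07,-0.13],[0,0,0]],[1,[0,0,0],[0,0,0]],[1,[0,0,0],[0,0,0]]]'
python3 -c "
from ov2 import *
avg('f',1,('top',)); report()"
```

```text
clock: 17.27
position: [0.567, -0.1965, 0.1575]
ee_rot: [0.104, 0.721, 0.256, 0.636]
ft_force: [-0.3, -0.6, 0.7]
grip_width: -0.004
clock: 17.6
position: [0.5663, -0.1946, 0.1527]
ee_rot: [0.104, 0.72, 0.256, 0.637]
ft_force: [0.0, 0.7, 0.5]
grip_width: 0.003
clock: 17.85
position: [0.5659, -0.1936, 0.1512]
ee_rot: [0.104, 0.72, 0.256, 0.636]
ft_force: [0.2, -0.2, -0.2]
grip_width: -0.0
pos mm [ 565.9 -193.6  151.2] sd [0. 0. 0.]
TCP in seat mm [ 0.1 38.4 25.4]
```

```bash
python3 -m crank '[[1,[-0.025,0.07,-0.13],[0,0,0]],[1,[-0.017,0.05,-0.09],[0,0,0]],[1,[0,0,0],[0,0,0]],[1,[0,0,0],[0,0,0]]]'
python3 -m crank '[[1,[-0.017,0.05,-0.09],[0,0,0]],[1,[0,0,0],[0,0,0]],[1,[0,0,0],[0,0,0]]]'
python3 -c "
from ov2 import *
avg('f',1,('top',)); report()"
```

```text
clock: 18.23
position: [0.5654, -0.1923, 0.1488]
ee_rot: [0.104, 0.72, 0.256, 0.636]
ft_force: [1.0, -0.2, -0.2]
grip_width: 0.001
clock: 18.48
position: [0.5654, -0.1921, 0.1483]
ee_rot: [0.104, 0.72, 0.256, 0.637]
ft_force: [0.8, -1.1, 2.9]
grip_width: -0.004
pos mm [ 565.5 -192.1  148.3] sd [0. 0. 0.]
TCP in seat mm [ 0.2 38.4 22.2]
```

```bash
python3 -m crank '[[1,[-0.025,0.07,-0.13],[0,0,0]],[1,[0,0,0],[0,0,0]],[1,[0,0,0],[0,0,0]]]'
python3 -m crank '[[1,[0.34,-0.95,1.73],[0,0,0]],[1,[0.34,-0.95,1.73],[0,0,0]],[1,[0.34,-0.95,1.73],[0,0,0]],[1,[0.34,-0.95,1.73],[0,0,0]],[0.5,[0.1,0,3.5],[0,0,0]],[0,[0.1,0,3],[0,0,0]]]'
python3 - <<'E'
from h import *
g=gaussian_filter(np.load("top.npy").mean(2),.5); c=TOP()
for zt in (.006,):
  p=np.array([.653,.0215,np.radians(12.4)])
  for it in range(5):
    obs=[]
    def pts(k):
        M=R.from_euler('z',k[2]); out=[]
        # edges: front(+y), -x edge, back(-y) ; sample params away from hub
        E=[([-.05,.045],[.02,.045],0),([-.05,-.045],[-.05,.045],1),([-.05,-.045],[-.02,-.045],2)]
        for a,b,i in E:
            for s in np.linspace(.08,.92,12):
                q=np.array(a)*(1-s)+np.array(b)*s; n=[0,1] if i==0 else ([-1,0] if i==1 else [0,-1])
                out.append((np.r_[k[0],k[1],zt]+M.apply(np.r_[q,0]),M.apply(np.r_[n,0]),i))
        return out
    for P,n,i in pts(p):
        a=proj(P,c); b=proj(P+n*.002,c); d=(b-a)/np.linalg.norm(b-a); t,m=edge_search(g,a,d,3,-1); obs.append((a+d*t,d,m))
    def res(k): return [(o[0]-proj(P,c))@o[1] for o,(P,n,i) in zip(obs,pts(k))]
    f=least_squares(res,p,loss='soft_l1',f_scale=.2); p=f.x
  print(p[:2]*1000,np.degrees(p[2]),np.round(res(p),1))
  M=R.from_euler('z',p[2]); print("hub origin",p[:2]*1000+M.apply([0,-34,0])[:2],"grip y48",p[:2]*1000+M.apply([0,14,0])[:2])
  # individual lines
  r=np.array([o[0] for o in obs]).reshape(3,12,2)
  for e in r:
      W=np.array([ray(*u,c,zt) for u in e]); vx,vy,_,_=cv2.fitLine(W[:,:2].astype(np.float32),cv2.DIST_HUBER,0,1e-4,1e-4).ravel(); print(np.degrees(np.arctan2(vy,vx)).round(2))
E
```

```text
clock: 18.78
position: [0.5656, -0.192, 0.1482]
ee_rot: [0.103, 0.72, 0.256, 0.637]
ft_force: [1.6, -4.4, 10.7]
grip_width: -0.002
clock: 19.28
position: [0.5802, -0.2296, 0.2816]
ee_rot: [0.104, 0.721, 0.256, 0.636]
ft_force: [1.3, -0.9, 0.5]
grip_width: 0.268
[656.1165572   20.64677218] 13.539971837393756 [-0.7 -0.6 -0.3 -0.5 -0.3 -0.4 -0.3 -0.3 -0.1 -0.4 -0.2 -0.2 -0.3 -0.3
 -0.2 -0.3 -0.1  0.1  0.1  0.1  0.2  0.3  0.2  0.2 -0.2 -0.4 -0.3 -0.2
 -0.2 -0.3 -0.3 -0.3 -0.6 -0.6 -0.6 -0.3]
hub origin [664.07676202 -12.4082598 ] grip y48 [652.8388258  34.2576677]
14.53
-75.32
14.84
```

```bash
cat >> mv.py <<'E'
HY=np.radians(14.4)
def hubneed(z): need([.650,.036,z],frame([0,0,-1],[np.cos(HY),np.sin(HY),0]))
E
python3 -c "
from mv import *
hubneed(.15)"
```

```text
clock 19.28 d cm [  6.98  26.56 -13.16] rv [-0.496 -0.185  0.028] deg 30.4 w 0.268 F [ 1.3 -0.9  0.5]
```

```bash
python3 -m crank '[[0,[0.7,2.66,-0.8],[-0.05,-0.0185,0.0028]],[0,[0.7,2.66,-0.8],[-0.05,-0.0185,0.0028]],[0,[0.7,2.66,-0.8],[-0.05,-0.0185,0.0028]],[0,[0.7,2.66,-1.2],[-0.05,-0.0185,0.0028]],[0,[0.7,2.66,-1.6],[-0.05,-0.0185,0.0028]],[0,[0.7,2.66,-1.6],[-0.05,-0.0185,0.0028]],[0,[0.7,2.66,-1.6],[-0.05,-0.0185,0.0028]],[0,[0.7,2.66,-1.6],[-0.05,-0.0185,0.0028]],[0,[0.7,2.66,-1.6],[-0.05,-0.0185,0.0028]],[0,[0.7,2.66,-1.6],[-0.05,-0.0185,0.0028]],[0,[0,0,0],[0,0,0]],[0,[0,0,0],[0,0,0]]]'
python3 -c "
from mv import *
hubneed(.038)"
```

```text
clock: 20.28
position: [0.6497, 0.041, 0.1472]
ee_rot: [-0.092, 0.702, 0.09, 0.7]
ft_force: [-0.4, -1.2, -0.2]
grip_width: 1.002
clock 20.28 d cm [  0.03  -0.5  -10.92] rv [ 0.004 -0.002 -0.007] deg 0.5 w 1.002 F [-0.4 -1.2 -0.2]
```

```bash
python3 -m crank '[[0,[0,0,-2.5],[0.004,-0.002,-0.004]],[0,[0,0,-2.5],[0,0,0]],[0,[0,0,-2.5],[0,0,0]],[0,[0,0,-2.2],[0,0,0]],[0,[0,0,-1],[0,0,0]],[0,[0,0,0],[0,0,0]],[0,[0,0,0],[0,0,0]]]'
python3 -c "
from mv import *
hubneed(.038)"
```

```text
clock: 20.87
position: [0.6509, 0.0357, 0.0426]
ee_rot: [-0.087, 0.701, 0.087, 0.703]
ft_force: [0.8, 0.4, -0.3]
grip_width: 1.007
clock 20.87 d cm [-0.09  0.03 -0.46] rv [0.001 0.003 0.005] deg 0.3 w 1.007 F [ 0.8  0.4 -0.3]
```

```bash
python3 -m crank '[[0,[0,0,-0.35],[0,0,0]],[0.2,[0,0,0],[0,0,0]],[0.4,[0,0,0],[0,0,0]],[0.6,[0,0,0],[0,0,0]],[0.6,[0,0,0],[0,0,0]],[0.6,[0,0,0],[0,0,0]],[0.6,[0,0,0],[0,0,0]]]' 60
python3 -c "
from ov2 import *
avg('g',3,('side',)); hubneed(.038)"
```

```text
clock: 21.45
position: [0.6512, 0.0368, 0.0397]
ee_rot: [-0.088, 0.7, 0.087, 0.703]
ft_force: [-2.0, -0.0, 5.1]
grip_width: 0.688
pos mm [651.2  36.8  39.7] sd [0. 0. 0.]
clock 21.6 d cm [-0.12 -0.08 -0.17] rv [0.    0.005 0.003] deg 0.3 w 0.693 F [-1.1  0.   5.9]
```

```bash
sed -i 's/SROLL=.*/SROLL=.5682,-.2142,np.radians(11.5),np.radians(2)/' mv.py
python3 -m crank '[[0.6,[0,0,1],[0,0,0]],[0.6,[0,0,2],[0,0,0]],[0.6,[0,0,3.5],[0,0,0]],[0.6,[0,0,3.5],[0,0,0]],[0.6,[0,0,3],[0,0,0]],[0.6,[0,0,2],[0,0,0]],[0.6,[0,0,0],[0,0,0]]]'
python3 -c "
from mv import *
seatneed([0,165.5,-16.3])
Rm,o=seat(SX,SY,SYAW,SROLL);print(Rm.as_matrix().round(4))"
```

```text
clock: 22.18
position: [0.6527, 0.0365, 0.194]
ee_rot: [-0.088, 0.698, 0.087, 0.705]
ft_force: [0.4, -0.6, -3.0]
grip_width: 0.69
clock 22.18 d cm [-11.52 -10.24  -1.54] rv [ 0.502  0.16  -0.034] deg 30.3 w 0.69 F [ 0.4 -0.6 -3. ]
[[ 0.9758 -0.1727  0.1338]
 [ 0.2163  0.8486 -0.4827]
 [-0.0302  0.5     0.8655]]
```

```bash
python3 -m crank '[[0.6,[-1.44,-1.28,0],[0.063,0.02,-0.0042]],[0.6,[-1.44,-1.28,0],[0.063,0.02,-0.0042]],[0.6,[-1.44,-1.28,0],[0.063,0.02,-0.0042]],[0.6,[-1.44,-1.28,0],[0.063,0.02,-0.0042]],[0.6,[-1.44,-1.28,0],[0.063,0.02,-0.0042]],[0.6,[-1.44,-1.28,0],[0.063,0.02,-0.0042]],[0.6,[-1.44,-1.28,0],[0.063,0.02,-0.0042]],[0.6,[-1.44,-1.28,-1],[0.063,0.02,-0.0042]],[0.6,[0,0,0],[0,0,0]],[0.6,[0,0,0],[0,0,0]]]'
python3 -c "
from ov2 import *
avg('h',3); report(); seatneed([0,165.5,-16.3])
A=crop('top','h',350,170,60,75,6); B=crop('side','h',325,110,50,50,8)
cv2.imwrite('pics/h.png',np.hstack([A,cv2.copyMakeBorder(B,0,50,0,0,cv2.BORDER_CONSTANT)]))"
```

```text
clock: 23.02
position: [0.534, -0.0677, 0.1765]
ee_rot: [0.111, 0.712, 0.252, 0.646]
ft_force: [0.2, 1.1, -3.7]
grip_width: 0.691
pos mm [535.6 -64.9 178.1] sd [0.3 0.6 0.5]
TCP in seat mm [ -1.6 166.4 -17.5]
clock 23.32 d cm [ 0.16 -0.13  0.  ] rv [-0.001 -0.006 -0.006] deg 0.5 w 0.688 F [-0.2 -0.4 -4.7]
```

View pics/h.png

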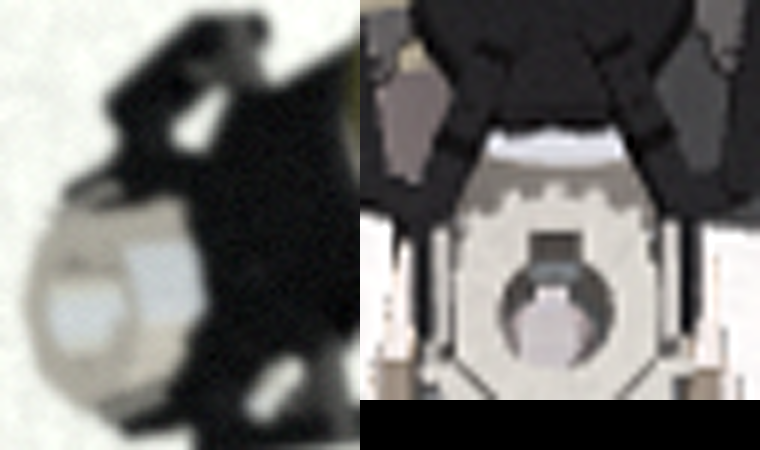

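The side view looks through the bore: bore centre at crop (556,315), keyway above at 530–581, and the nose disc (centre ~550) and key tip (~552) showing behind. I'll compare this with the projections.

```bash
python3 -c "
from ov2 import *
c=SIDE(); q=report(); Rm,o=seat(SX,SY,SYAW,SROLL); T=R.from_quat(telemetry.get_obs()['ee_rot']).as_matrix(); print('tool in seat',(Rm.as_matrix().T@T).round(3).tolist())
P=np.load('pos.npy'); H=np.stack([T[:,2],T[:,1],-T[:,0]],1)
f=lambda h:(proj(P+H@((np.array(h)-[0,50.5,-16.3])/1000),c)-[325,110]+.5)*8+[360,0]
for nm,h in (('front ctr',[0,66,0]),('front L',[17,66,0]),('front R',[-17,66,0]),('front bottom',[0,66,-17]),('keyway top front',[0,66,24]),('kw L',[7.75,66,20]),('kw R',[-7.75,66,20]),('back ctr',[0,0,0]),('back L',[17,0,0]),('back R',[-17,0,0]),('kwtop back',[0,0,24])): print(nm,f(h).round(0))
s=lambda h:(proj(o+Rm.apply(np.array(h)/1000),c)-[325,110]+.5)*8+[360,0]
print('nose',s([0,100,0]),s([10.5,100,0]),s([-10.5,100,0]),'key top',s([0,71.5,22]))
g=np.load('side_h.npy').mean(2)
for v in (141,144,147,149,151): print(v,g[v,340:362].round().astype(int))
"
```

```text
TCP in seat mm [ -1.6 166.4 -17.5]
tool in seat [[-0.008, -0.003, 1.0], [0.002, 1.0, 0.003], [-1.0, 0.002, -0.008]]
front ctr [557. 317.]
front L [500. 318.]
front R [615. 315.]
front bottom [558. 374.]
keyway top front [557. 235.]
kw L [530. 249.]
kw R [583. 248.]
back ctr [554. 343.]
back L [500. 344.]
back R [607. 342.]
kwtop back [553. 267.]
nose [549.06626238 344.96843073] [516.49863649 345.43065072] [581.68486003 344.50548732] key top [547.76391114 288.5817426 ]
141 [138 137 136 133 135 133  77  61  64  63  63  64  88 142 139 136 136 132
 133 138 137  73]
144 [138 137 137 132  79  61  82  87  84  79  86  88  75  63  66 114 139 138
 137 137 138 138]
147 [135 134 113  61  64  72  84 134 130 130 131  77  66  63  63  66 103 142
 137 137 137 136]
149 [136 134  97  69  97 125 128 127 126 127 127 125 116  79  64  62  85 141
 136 137 136 136]
151 [134 135 122  86 102 130 129 128 127 128 128 129 110  94  76  67 123 140
 136 137 137 136]
```

```bash
python3 -m crank '[[0.6,[0.17,-0.6,-0.325],[0.0015,-0.0073,-0.0043]],[0.6,[0.17,-0.6,-0.325],[0.0015,-0.0073,-0.0043]],[0.6,[0.17,-0.6,-0.325],[0.0015,-0.0073,-0.0043]],[0.6,[0,0,0],[0,0,0]],[0.6,[0,0,0],[0,0,0]]]'
python3 -c "
from ov2 import *
avg('i',2,('side',)); report()
g=np.load('side_i.npy').mean(2)
for v in (147,149,151,153,155,157,159,161): print(v,g[v,338:362].round().astype(int))"
```

```text
clock: 23.73
position: [0.5403, -0.0844, 0.1683]
ee_rot: [0.113, 0.703, 0.252, 0.655]
ft_force: [0.0, 0.2, -3.6]
grip_width: 0.691
pos mm [540.5 -83.7 168.6] sd [0.  0.1 0.1]
TCP in seat mm [ -0.5 144.8 -16. ]
147 [134 133 133 134 114  62  64  70  84 133 130 130 130  77  66  62  63  72
 134 140 138 136 137 134]
149 [135 136 135 134  90  68  97 124 128 126 126 126 127 125 117  79  63  66
 108 138 137 135 137 126]
151 [135 136 135 134 109  82 102 130 128 128 128 127 128 129 111  94  76  70
 128 137 135 137 137 125]
153 [137 137 136 138 134 111  90 128 127 126 127 127 127 127 106  69  84 122
 139 137 137 131 138 122]
155 [133 133 134 135 134 137 136 126 129 127 129 128 122  96  91 116 140 138
 138 137 137 139 130 113]
157 [101 100 132 136 137 137 137 136 137 139 137 137 136 138 138 136 138 139
 139 138 128  92 112 138]
159 [137 135 108 102 132 140 136 135 137 138 136 136 135 134 135 136 138 138
 126  85 114 137 137 137]
161 [137 137 137 134 102  99 130 130 130 130 130 131 130 128 130 129 126  89
 112 140 137 137 132 128]
```

```bash
python3 -m crank '[[0.6,[0.086,-0.424,-0.25],[0,0,0]],[0.6,[0.086,-0.424,-0.25],[0,0,0]],[0.6,[0.043,-0.212,-0.125],[0,0,0]],[0.6,[0.043,-0.212,-0.125],[0,0,0]],[0.6,[0,0,0],[0,0,0]],[0.6,[0,0,0],[0,0,0]]]'
python3 -m crank '[[0.6,[0.043,-0.212,-0.125],[0,0,0]],[0.6,[0.043,-0.212,-0.125],[0,0,0]],[0.6,[0,0,0],[0,0,0]],[0.6,[0,0,0],[0,0,0]]]'
python3 -c "
from ov2 import *
avg('i',2,('side',)); report(); seatneed([0,0,0])"
```

```text
clock: 24.33
position: [0.5433, -0.0966, 0.161]
ee_rot: [0.112, 0.703, 0.252, 0.655]
ft_force: [1.8, -0.7, -5.3]
grip_width: 0.694
clock: 24.67
position: [0.5442, -0.1008, 0.1585]
ee_rot: [0.112, 0.703, 0.252, 0.655]
ft_force: [2.8, -0.4, -4.7]
grip_width: 0.688
pos mm [ 544.1 -100.7  158.5] sd [0. 0. 0.]
TCP in seat mm [ -0.4 124.7 -16. ]
clock 24.77 d cm [  2.41 -11.35  -4.86] rv [-0.005  0.016  0.009] deg 1.1 w 0.689 F [ 3.5 -0.6 -5.1]
```

```bash
python3 -m crank '[[0.6,[0.073,-0.206,-0.126],[0,0,0]],[0.6,[0.043,-0.212,-0.125],[0,0,0]],[0.6,[0,0,0],[0,0,0]],[0.6,[0,0,0],[0,0,0]]]'
python3 -m crank '[[0.6,[0.043,-0.212,-0.125],[0,0,0]],[0.6,[0.043,-0.212,-0.125],[0,0,0]],[0.6,[0,0,0],[0,0,0]],[0.6,[0,0,0],[0,0,0]]]'
python3 -c "
from ov2 import *
avg('i',2,('side',)); report(); seatneed([0,0,0]);print(telemetry.get_obs()['torque'])"
```

```text
clock: 25.1
position: [0.5451, -0.105, 0.156]
ee_rot: [0.112, 0.703, 0.252, 0.655]
ft_force: [0.1, -0.0, -4.1]
grip_width: 0.688
clock: 25.43
position: [0.5459, -0.1092, 0.1535]
ee_rot: [0.112, 0.703, 0.252, 0.655]
ft_force: [-0.2, 0.3, -4.3]
grip_width: 0.689
pos mm [ 545.9 -109.1  153.6] sd [0. 0. 0.]
TCP in seat mm [ -0.3 114.9 -16. ]
clock 25.53 d cm [  2.23 -10.52  -4.36] rv [-0.005  0.016  0.009] deg 1.1 w 0.691 F [-0.2  1.  -3.3]
[-0.79724647 -0.19112473  0.00714571]
```

```bash
python3 -m crank '[[0.6,[0.086,-0.424,-0.25],[0,0,0]],[0.6,[0.086,-0.424,-0.25],[0,0,0]],[0.6,[0.086,-0.424,-0.25],[0,0,0]],[0.6,[0,0,0],[0,0,0]]]'
python3 -m crank '[[0.6,[0.086,-0.424,-0.25],[0,0,0]],[0.6,[0.086,-0.424,-0.25],[0,0,0]],[0.6,[0.086,-0.424,-0.25],[0,0,0]],[0.6,[0,0,0],[0,0,0]]]'
python3 -m crank '[[0.6,[0.086,-0.424,-0.25],[0,0,0]],[0.6,[0.086,-0.424,-0.25],[0,0,0]],[0.6,[0.086,-0.424,-0.25],[0,0,0]],[0.6,[0,0,0],[0,0,0]]]'
python3 -c "
from ov2 import *
avg('i',2,('side',)); report()"
```

```text
clock: 25.87
position: [0.5485, -0.123, 0.1454]
ee_rot: [0.112, 0.703, 0.252, 0.655]
ft_force: [0.9, 0.3, -4.4]
grip_width: 0.691
clock: 26.2
position: [0.5509, -0.1356, 0.1379]
ee_rot: [0.112, 0.703, 0.252, 0.655]
ft_force: [0.4, -0.6, -3.3]
grip_width: 0.689
clock: 26.53
position: [0.5535, -0.1482, 0.1305]
ee_rot: [0.112, 0.703, 0.252, 0.655]
ft_force: [1.1, -0.4, -3.1]
grip_width: 0.688
pos mm [ 553.6 -147.6  130.9] sd [0.1 0.2 0.1]
TCP in seat mm [ -0.4  69.5 -16.1]
```

```bash
python3 -m crank '[[0.6,[0.086,-0.424,-0.25],[0,0,0]],[0.6,[0.086,-0.424,-0.25],[0,0,0]],[0.6,[0.069,-0.34,-0.2],[0,0,0]],[0.6,[0,0,0],[0,0,0]],[0.6,[0,0,0],[0,0,0]]]'
python3 -m crank '[[0.6,[0.035,-0.17,-0.1],[0,0,0]],[0.6,[0,0,0],[0,0,0]],[0.6,[0,0,0],[0,0,0]]]'
python3 -m crank '[[0.6,[0.035,-0.17,-0.1],[0,0,0]],[0.6,[0,0,0],[0,0,0]],[0.6,[0,0,0],[0,0,0]]]'
python3 -c "
from ov2 import *
avg('i',2,('side',)); report()"
```

```text
clock: 27.05
position: [0.556, -0.1594, 0.1239]
ee_rot: [0.112, 0.703, 0.252, 0.655]
ft_force: [0.4, 0.3, -3.5]
grip_width: 0.689
clock: 27.3
position: [0.5565, -0.1607, 0.1232]
ee_rot: [0.112, 0.703, 0.252, 0.655]
ft_force: [0.1, 0.5, -2.7]
grip_width: 0.691
clock: 27.55
position: [0.5569, -0.1625, 0.1221]
ee_rot: [0.112, 0.703, 0.252, 0.655]
ft_force: [0.3, 0.1, -3.9]
grip_width: 0.692
pos mm [ 556.9 -162.4  122.1] sd [0. 0. 0.]
TCP in seat mm [ -0.2  52.  -16. ]
```

```bash
python3 -m crank '[[0.6,[0.035,-0.17,-0.1],[0,0,0]],[0.6,[0,0,0],[0,0,0]],[0.6,[0,0,0],[0,0,0]]]'
python3 -m crank '[[0.6,[0.035,-0.17,-0.1],[0,0,0]],[0.6,[0,0,0],[0,0,0]],[0.6,[0,0,0],[0,0,0]]]'
python3 -m crank '[[0.6,[0.026,-0.127,-0.075],[0,0,0]],[0.6,[0,0,0],[0,0,0]],[0.6,[0,0,0],[0,0,0]]]'
python3 -c "
from ov2 import *
avg('i',2,('side',)); report()"
```

```text
clock: 27.9
position: [0.557, -0.1625, 0.122]
ee_rot: [0.113, 0.703, 0.254, 0.655]
ft_force: [-3.7, 6.3, 3.3]
grip_width: 0.689
clock: 28.15
position: [0.5569, -0.1625, 0.1219]
ee_rot: [0.114, 0.703, 0.256, 0.654]
ft_force: [-8.6, 13.4, 11.0]
grip_width: 0.693
clock: 28.4
position: [0.557, -0.1624, 0.1219]
ee_rot: [0.114, 0.703, 0.257, 0.653]
ft_force: [-11.5, 17.2, 17.1]
grip_width: 0.688
pos mm [ 556.9 -162.4  121.9] sd [0. 0. 0.]
TCP in seat mm [ -0.1  51.8 -16.2]
```

```bash
python3 -m crank '[[0.6,[-0.069,0.34,0.2],[0,0,0]],[0.6,[0,0,0],[0,0,0]],[0.4,[0,0,0],[0,0,0]],[0.2,[0,0,0],[0,0,0]],[0,[0,0,0],[0,0,0]],[0,[0,0,0],[0,0,0]],[0,[0,0,0],[0,0,0]],[0,[0,0,0],[0,0,0]]]'
python3 -m crank '[[0,[0,0,1],[0,0,0]],[0,[0,0,2],[0,0,0]],[0,[0,0,3],[0,0,0]],[0,[0,0,4],[0,0,0]],[0,[0,0,4],[0,0,0]],[0,[0,0,4],[0,0,0]],[0,[0,0,4],[0,0,0]],[0,[0,0,0],[0,0,0]]]'
cat > fin.py <<'E'
from ov2 import *
avg('j',4); 
A=crop('top','j',380,170,56,56,7); B=crop('side','j',325,120,50,49,8)
def ringson(im,c,u0,v0,k):
    Rm,o=seat(SX,SY,SYAW,SROLL)
    for r,y,col in ((17,66,(0,255,0)),(44,30,(0,0,255)),(44,14,(0,0,255)),(16,84,(255,255,0))):
        th=np.linspace(0,2*np.pi,60); Q=[(proj(o+Rm.apply([r*np.cos(t)/1e3,y/1e3,r*np.sin(t)/1e3]),c)-[u0,v0]+.5)*k-.5 for t in th]
        cv2.polylines(im,[np.round(np.array(Q)*8).astype(np.int32)],True,col,1,cv2.LINE_AA,3)
    O=[[30*np.cos(t)/np.cos(np.pi/8),66,30*np.sin(t)/np.cos(np.pi/8)] for t in np.pi/8+np.arange(8)*np.pi/4]
    Q=[(proj(o+Rm.apply(np.array(h)/1e3),c)-[u0,v0]+.5)*k-.5 for h in O]; cv2.polylines(im,[np.round(np.array(Q)*8).astype(np.int32)],True,(255,0,255),1,cv2.LINE_AA,3)
ringson(A,TOP(),380,170,7); B0=B.copy(); ringson(B,SIDE(),325,120,8)
cv2.imwrite('pics/j.png',np.hstack([A,B]))
c=viewer.camera('top')
for t in ('hub','hub_front'): print(t,[(round(float(d['conf']),2),np.round(w(d['location'],c)*1000).tolist()) for d in mark_of(t,c)[:3]])
Rm,o=seat(SX,SY,SYAW,SROLL); print('home front',(o+Rm.apply([0,.066,0]))*1000)
E
python3 fin.py
```

```text
clock: 29.17
position: [0.5572, -0.1641, 0.1215]
ee_rot: [0.112, 0.703, 0.252, 0.655]
ft_force: [0.0, 0.2, 0.0]
grip_width: 1.0
clock: 29.83
position: [0.5579, -0.1649, 0.3503]
ee_rot: [0.109, 0.7, 0.252, 0.659]
ft_force: [-0.1, -0.7, -0.0]
grip_width: 0.997
pos mm [ 557.  -163.8  341.8] sd [0.3 0.5 2.1]
hub [(0.94, [567.0, -216.0, 110.0]), (0.71, [413.0, -244.0, 69.0]), (0.39, [636.0, 144.0, 57.0])]
hub_front [(0.8, [557.0, -160.0, 144.0]), (0.76, [410.0, -253.0, 2.0])]
home front [ 556.80459207 -158.18978059  143.        ]
```

View pics/j.png

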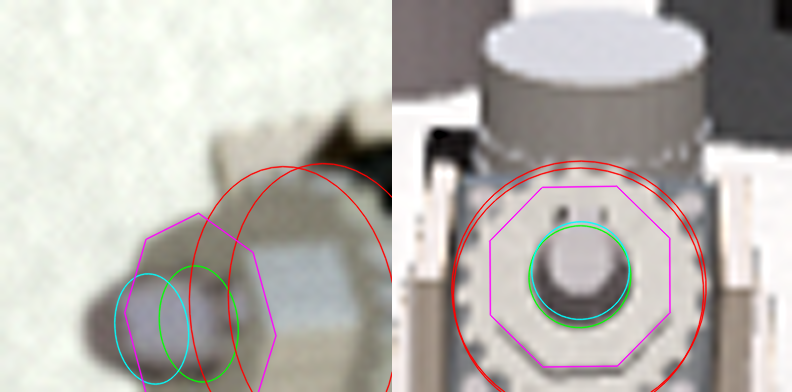

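Run:
```python
from ov2 import *
Rm,o=seat(SX,SY,SYAW,SROLL); D={}
for n in ('top','side'):
    for i in range(5):
        c=viewer.camera(n)
        for t in ('hub','hub_front'):
            for d in mark_of(t,c)[:3]:
                q=Rm.inv().apply(w(d['location'],c)-o)*1000
                if np.linalg.norm(q)<100 and abs(q[0])<15: D.setdefault((n,t),[]).append(q)
for k,v in D.items(): print(k,len(v),np.mean(v,0).round(1),np.std(v,0).round(1))
print(telemetry.get_obs()['clock'])
```

```text
('top', 'hub') 5 [-0.2  5.6  0.4] [ 1.9 15.9  1.7]
('top', 'hub_front') 5 [ 1.7 65.4  1.1] [1.  0.6 1.2]
('side', 'hub_front') 5 [-1.8 63.8 -3.5] [1.7 1.8 0.8]
('side', 'hub') 4 [-4.8 -0.6 -1.1] [1.4 2.1 0.4]
31.8833
```

The front face measures y ≈ 64–65 mm, where home is 66 mm, so the hub is home. Handing in.

```bash
python3 -c "
from workcell import manip, telemetry
manip.hand_in(); print(telemetry.get_obs()['clock'])"
```

```text
the job is handed in; nothing more can be done
the job is handed in; nothing more can be done
```

I laid the 12 mm wide, 64 mm long key in the shaft slot, let it go and pressed it down. Then I slid the keyed hub over it, rim end first, to a hard stop at the shoulder, released it and backed the arm clear. I handed the job in at about 32 s of the 64 s allowed; no verdict was reported.

**Key:** The closed-finger press met it at 22.2–22.4 mm above the shaft axis, where a fully seated key would be 22 mm. The press reached about 11 N. The picture taken just before the press showed it in the slot where a seated key should be.

**Hub:** It slid with almost no extra force until it stopped hard, and I pushed to about 25 N.
- **Position along the shaft:** Final detections put the front face at 64–65 mm, where home is 66 mm. The network's readings are only good to about 4 mm.
- **Keyway:** The last side view showed it lined up with the key.

**Checks that disagreed:**
- **Hub:** Detections differed between the cameras by up to about 5 mm sideways and in height. One of the five hub readings in the top view was also an outlier along the shaft. I relied on the hard stop and the see-through view of the bore instead.
- **Slot turn:** The pictures gave between about -2° and +4°, so I used 1–2°.

I did not look again at the other keys, the plain hub, the bottles, the beaker, the jar or the wrench. The arm's paths kept clear of them, and the only contact forces came from the key, the hub and the shaft.

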